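Load the bit cassette and lock the sharpener's cam latch

TASK

Load the drill bit sharpener: stand the orange bit cassette upright in the aluminium cradle and let go of it, swing the steel clamp arm right down so that it presses the cassette home, then turn the latch handle clockwise (seen from above) up over its cam until it drops fully into the low notch and holds the clamp. Leave the other things on the desk where they are.

Things in the scene. Friction and masses are not known exactly. Their poses are not given: they have to be found in the camera images.
- sharpener: Blue and steel drill bit sharpener, fixed to the desk; place and yaw vary. Origin on the desk under the cradle's centre; x axis from the cradle to the blue grinder housing, y to the clamp's hinge, z up. Base plate 12 mm thick, x -50 to 135, y -130 to 90 mm. Housing with motor: x from 80 mm, y +-65, up to z = 82 mm. Hinge cheeks: y 59 to 81, x +-26, up to z = 86 mm.
- cradle (a point): Centre of the aluminium cradle at the home height of the cassette's underside (sharpener frame 0, 0, 18 mm); axes as the sharpener's. Cradle inside 39 mm (x) by 65 mm (y), walls 6 mm thick, tops at z = 36 mm. Its floor is a black platform on a spring (4 to 6 N): top at z = 24 mm when free, also under the cassette's own weight, 18 mm when pressed down.
- cassette: Loose orange bit cassette, a block 34 mm (its x) by 60 mm (its y) by 50 mm tall, about 0.2 kg, standing on the desk. Origin at the centre of its underside, z up. Goes in the cradle upright, long side along the sharpener's y, either way round, 2.5 mm free on each side. Let go, its underside is at z = 24 mm in the sharpener's frame; the shut clamp presses it 5.5 mm lower.
- clamp_hinge (a point): Point on the clamp arm's hinge axis, midway between the cheeks (sharpener frame 0, 70, 78 mm). The axis runs along the sharpener's x.
- clamp_nose (a point): Middle of the free end edge of the clamp arm's upper face, 136 mm from the hinge. The arm is a steel bar 32 mm wide (24 mm for the last 30 mm), 8 mm thick, hinge axis at mid thickness, with a black pad below that meets the cassette's top.
- clamp (a joint): Clamp arm angle, rad: 0 = shut, arm level over the cradle, pointing along the sharpener's -y; positive = swung up and over to its +y. Starts 1.70 to 1.95 (just past upright), stop at 2.0. Stiff hinge: it stays where left, also shut on the sprung cassette; moving it takes 3 to 6 N near its end. Push it over and down from its +y side, which is its upper face.
- latch (a joint): Latch handle turn, rad, clockwise from above. Starts 0 to 0.25; from 0.45 to 1.15 the cam lifts the handle 8 mm, level to 1.5, then it drops; in the notch from about 1.63 to the stop at 1.85. Let go on the rise it slides back. It points along the angle pi + 1.75 - value, counter-clockwise from the sharpener's x: to -x when locked. 1 to 3 N at the knob turns it.
- latch_lift (a joint): How far the latch handle stands above its low position, m: 0 in the low notch (and at the start), 0.008 on top of the cam. A spring of 8 to 11 N pulls it down.
- latch_axis (a point): Point on the latch handle's vertical turning axis, at the top of the red lever arm when low (sharpener frame 0, -92, 95 mm). A short red tongue on the hub swings over the shut clamp's nose and holds it down when locked (1 mm play); turned in first, it blocks the clamp.
- latch_knob (a point): Centre of the top of the upright black knob at the end of the red lever arm, 78 mm from the latch axis. The knob is a cylinder 18 mm across, standing 40 mm above the lever arm; its top is 135 mm above the desk when low. It can be pushed or pinched.
- sanding_block: Bystander: black silicone sanding block 66 x 115 x 36 mm, loose.
- stud_finder: Bystander: yellow stud finder 68 x 150 x 26 mm, loose.
- punch: Bystander: stainless steel punch, 130 mm long, 11 mm thick, lying on the desk, loose.
- pliers: Bystander: steel locking pliers, about 230 mm long and 14 mm thick, lying on the desk, loose.
Things that resemble listed ones, but are neither listed nor needed, are in the scene too. There is more than one size of the cassette; the job needs the smallest.

How it is judged:
On the way, in this order (a step that is already met when the one before it is completed fails the run):
1. the cassette stands upright in the cradle on the raised platform, let go, the clamp still open (horizontal distance between cassette and cradle below 0.006 m and height (world z) of cassette between 0.0215 and 0.027 m and angle between cassette's own z axis and vertical below 0.06 rad and contact force between the fingers and cassette below 0.1 N and value of joint clamp above 0.5 rad), for 0.2 s.
2. the clamp arm is right down and has pressed the cassette home, the latch not yet turned over its cam (value of joint clamp below 0.04 rad and height (world z) of cassette below 0.0205 m and horizontal distance between cassette and cradle below 0.006 m and value of joint latch below 1.2 rad), for 0.2 s.
At the end, for the whole second after the job is handed in: The latch handle is in its low notch (turned more than 1.58 rad and within 1.5 mm of its low position), the clamp arm is within 0.04 rad of shut, and the cassette is upright, at rest and home in the cradle (underside within 2.5 mm of the home height, centred within 6 mm) (value of joint latch above 1.58 rad and value of joint latch_lift below 0.0015 m and value of joint clamp below 0.04 rad and height (world z) of cassette below 0.0205 m and horizontal distance between cassette and cradle below 0.006 m and angle between cassette's own z axis and vertical below 0.06 rad and linear speed of cassette below 0.02 m/s); the robot touches nothing.
It fails at once if a loose bystander (sanding block, stud finder, punch, pliers) is moved more than 30 mm (distance of any of sanding_block, stud_finder, punch, pliers from where it was at the start of the episode above 0.03 m).
It also fails if it takes over 72 s, if anything falls off the work surface, if the arm or the gripper's body presses on something with over 40 N, if the wrist force passes 120 N, or if a joint passes its speed limit or range.

ROBOT

A 7-joint arm with a two-finger parallel gripper is mounted at the origin on the work surface. World frame = base frame: x ahead of the robot, y to its left, z up, the work surface at z = 0. Lengths are in m, angles in rad, forces in N, time in s.
With the tool pointing down it reaches from about 0.425 to 0.875 m from the base axis. Payload 4.7 kg.
Tool frame: the origin (TCP) lies where the fingers leave the gripper's body, on its centre line; the fingertips stand 70 mm ahead of it and the grasp point (between the pads) lies 51 mm ahead of it; z points along the fingers, y is the line along which they close (so a half turn about z gives the same grasp; the last joint's range is limited). The gripper opens to 87 mm and grips with 3 to 60 N. Pads are 19 mm wide; open, the fingers measure 117 mm over their backs; the gripper's body (75 mm by 190 mm) begins 51 mm behind the grasp point.
Start: joints at [1.286, 0.321, -0.07, 1.45, 0.023, 1.371, -0.057], TCP at [0.191, -0.621, 0.292] pointing down, gripper open.
Joint ranges: [-2.86, 2.86], [-0.3, 2.09], [-1.38, 1.24], [0.06, 2.45], [-1.56, 4.7], [0.09, 2.05], [-2.69, 2.69]. Speed limits (rad/s): [2.57, 2.57, 3.14, 3.14, 3.14, 3.14, 3.14].

INTERFACE

Orientations are given as a rotation vector (axis times angle).
In Python, from bench import ctrl gives the robot as it stands.
- The arm moves only by the tool play_rows, never from a script. Its argument "increments" is a list that holds one entry, the list of rows, each a list of 7 numbers: the shift along the tool's x, y, z as a fraction of full scale, then the turn, a rotation vector about the tool's x, y, z as a fraction of full scale, then the gripper command: -1 is shut, 1 is fully open, values between are in proportion. A call has 1 to 8 rows; each row is the pose to reach, as a shift and turn from the pose commanded when the call began, along the tool's axes at that moment; what a row does not reach only later rows make up. Full scale, the value 1, is 0.1 m for a shift and 90 degrees for a turn. A row lasts 1/10 s, in which the tool goes at most 50 mm and 8.59 degrees, less where a joint would pass 70% of its speed; a pose out of reach is approached as far as the arm can. A call with a number of a shift or a turn outside -1 to 1 is refused whole. A call with a gripper value outside its range is refused whole. The fingers move at their own pace and stop on an object; "squeeze" is the grip in N (left out, the last holds). Time passes only in rows, so rows that repeat a pose let the fingers close. It gives the time, the measured TCP pose, the force, the opening and the grip force at its end, in the units of the state.
- ctrl.get_state(): the state, without advancing time (a new reading comes with each control period).
- ctrl.get_image(name): name is "side" or "top" or "wrist"; returns the picture (480x640x3 uint8, red, green, blue); there is no depth.
- ctrl.get_calibration(name): a dict with "vertical_fov" (degrees; the focal length in pixels is half the picture's height over the tangent of half this angle, whatever the lens; pixels are square), "cx", "cy" (the principal point, pixels), "R" (3x3) and "t" (3): a world point X has camera coordinates R X + t; the wrist camera has in their place "T_tool_cam" (4x4, takes a point from camera to tool coordinates, whose origin is the TCP and whose axes are the flange's). Camera axes: x right, y down, z forward; pixel columns grow to the right and rows downward; lengths in m; the calibration is good to about 2 mm. The wrist camera is an equidistant fisheye: a pixel r from the principal point sees the ray r / f radians off the axis. A picture is of the moment at which its call begins: read the wrist's pose just before it. get_calibration takes no time and is no camera call.
- ctrl.close_job(): hands the job in; it is judged then, once.
The state is a dict: "time": time; "joint_positions": joint angles; "qd": joint speeds; "joint_torque": joint torques, N m; "position": TCP position; "tool_rot": TCP orientation; "ft_force": force on the tool from outside, world axes, zero at the start; "torque": the same for the moment, N m; "grip_width": opening from 0.0 (shut) to 1.0 (fully open); "grip_force": force on a finger pad.
Only numpy, scipy, OpenCV 4.12 (cv2) and the standard library are available. Lean on these libraries where they do the work, as an engineer would, in place of code of your own. Each camera call takes 0.05 s, during which the arm holds its last target. There are 200 camera calls.

## Working session

There is one attempt and no reset: what is moved stays moved. The work goes in short steps, Python scripts to look and compute and a tool call to move; the robot and the scene stay as the last step left them, time stands still between calls to the robot, and variables do not carry over. Pictures are saved under pics/ and viewed, at most 10 in all, crops included, and the job is handed in when it is done.

Besides the shell and the picture viewer there is one more tool, called after "Emit:" in YAML: its name, and indented under it one key for each argument. play_rows: Moves the arm, as the interface text tells. Shift numbers are shares of 0.1 m and turn numbers shares of 90 degrees, none past 1 either way. Its arguments: {"type":"object","properties":{"increments":{"type":"array"},"squeeze":{"type":"number"}},"required":["increments"]}

```bash
ls; mkdir -p pics; python3 - <<'E'
from bench import ctrl
import cv2
s=ctrl.get_state();print(s)
for n in("side","top"):
    c=ctrl.get_calibration(n);print(n,c)
    cv2.imwrite(f"pics/{n}0.png",ctrl.get_image(n)[:,:,::-1])
print(ctrl.get_calibration("wrist"))
E
```

```text
pics
{'time': 0.0, 'joint_positions': array([ 1.2860852 ,  0.3218069 , -0.07009216,  1.45167611,  0.02260385,
        1.37078069, -0.05689862]), 'qd': array([ 0.00052414, -0.0007551 , -0.00069303,  0.00138056, -0.00049604,
        0.00023797, -0.00066819]), 'joint_torque': array([ 5.80588294e-04, -4.91288424e+01, -4.03676005e-01, -3.12530673e+01,
       -6.37987931e-02,  4.37390408e-02,  1.95732950e-04]), 'position': array([ 0.19118885, -0.620809  ,  0.29117133]), 'tool_rot': array([-3.10476013e+00, -4.67414206e-01,  5.93795900e-04]), 'ft_force': array([ 0.22951531, -0.50821655,  0.6242094 ]), 'torque': array([-0.04255355,  0.01940001,  0.02725218]), 'grip_force': 0.0, 'grip_width': 1.0034348445092138}
side {'vertical_fov': 44.67331121335357, 'cx': 330.15878108451636, 'cy': 238.25585662299218, 'R': array([[ 0.7281606 , -0.68522629, -0.01571838],
       [-0.44883118, -0.45937083, -0.76650441],
       [ 0.51800841,  0.56519321, -0.64204667]]), 't': array([-0.46518575,  0.29940151,  1.52179678])}
top {'vertical_fov': 49.444878563007194, 'cx': 327.78868123371774, 'cy': 240.13059698923382, 'R': array([[-0.00921635, -0.99950391, -0.03011622],
       [-0.98840749,  0.01367009, -0.15120765],
       [ 0.15154433,  0.02837351, -0.98804315]]), 't': array([-0.03865169,  0.61252484,  1.18290591])}
{'vertical_fov': 65.70646984690485, 'cx': 319.287533136646, 'cy': 235.54796109811048, 'T_tool_cam': array([[-4.59205064e-04, -9.67438643e-01, -2.53105238e-01,
         6.87627336e-02],
       [ 9.99999887e-01, -4.75990650e-04,  5.08380107e-06,
        -2.23848119e-04],
       [-1.25393992e-04, -2.53105207e-01,  9.67438752e-01,
        -9.19183274e-02],
       [ 0.00000000e+00,  0.00000000e+00,  0.00000000e+00,
         1.00000000e+00]])}
```

View pics/top0.png

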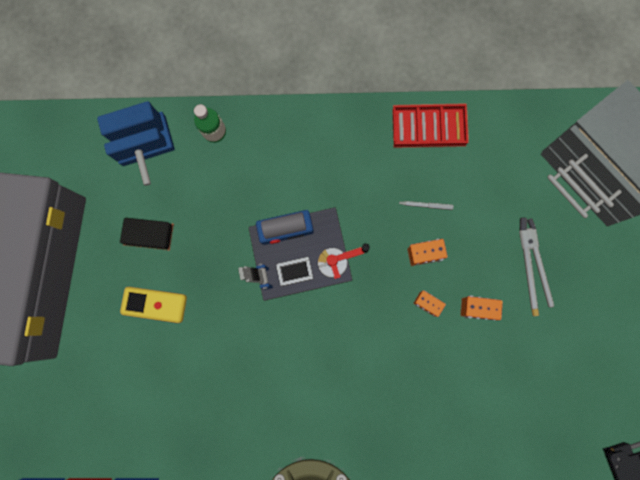

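View pics/side0.png

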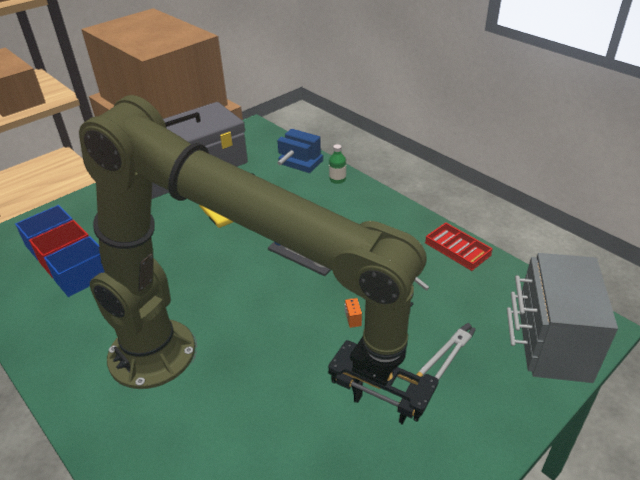

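Three orange blocks in the top view: (429,251), (431,303) and (483,308). The one at (431,303) looks smallest, so I'll enlarge it and the sharpener to check.

```bash
cat > h.py <<'E'
import numpy as np, cv2
from bench import ctrl
from scipy.spatial.transform import Rotation as Ro
def cal(n):
    c=ctrl.get_calibration(n); return c,240/np.tan(np.radians(c["vertical_fov"]/2))
def px2w(n,u,v,z):
    c,f=cal(n); d=c["R"].T@np.array([(u-c["cx"])/f,(v-c["cy"])/f,1]); o=-c["R"].T@c["t"]
    return o+d*(z-o[2])/d[2]
def wpose(s): return np.array(s["position"]),Ro.from_rotvec(s["tool_rot"]).as_matrix()
def wr2w(s,u,v,z):
    c,f=cal("wrist"); p,R=wpose(s); T=np.array(c["T_tool_cam"])
    a=np.array([u-c["cx"],v-c["cy"]]); r=np.hypot(*a); th=r/f
    d=np.r_[a/max(r,1e-9)*np.sin(th),np.cos(th)]
    d=R@T[:3,:3]@d; o=p+R@T[:3,3]
    return o+d*(z-o[2])/d[2]
def w2wr(s,X):
    c,f=cal("wrist"); p,R=wpose(s); T=np.array(c["T_tool_cam"])
    q=T[:3,:3].T@(R.T@(np.array(X)-p)-T[:3,3]); th=np.arctan2(np.hypot(q[0],q[1]),q[2])
    return np.array([c["cx"],c["cy"]])+f*th*q[:2]/np.hypot(q[0],q[1])
def w2px(n,X):
    c,f=cal(n); q=c["R"]@np.array(X)+c["t"]; return np.array([c["cx"],c["cy"]])+f*q[:2]/q[2]
def orange(img,z=0):
    h=cv2.cvtColor(img,cv2.COLOR_RGB2HSV); m=cv2.inRange(h,(5,150,100),(18,255,255))
    m=cv2.morphologyEx(m,cv2.MORPH_CLOSE,np.ones((5,5)))
    return [cv2.minAreaRect(c) for c in cv2.findContours(m,0,2)[0] if cv2.contourArea(c)>60]
E
python3 - <<'E'
from h import *
i=cv2.imread("pics/top0.png")
cv2.imwrite("pics/c0.png",cv2.resize(i[190:340,225:515],None,fx=2.75,fy=2.75,interpolation=cv2.INTER_CUBIC))
for r in orange(i[:,:,::-1].copy()):
    b=np.array([px2w("top",u,v,.05)[:2] for u,v in cv2.boxPoints(r)])
    print(np.round(r[0]),b.mean(0).round(4),[round(float(np.linalg.norm(b[k+1]-b[k])),4) for k in(0,1)],np.degrees(np.arctan2(*(b[1]-b[0])[::-1])).round(1))
E
```

```text
[483. 308.] [ 0.4506 -0.3992] [0.0442, 0.0815] -9.9
[429. 303.] [ 0.4619 -0.2778] [0.0353, 0.0619] -32.6
[428. 251.] [ 0.5816 -0.2785] [0.0811, 0.0467] -79.3
[457. 125.] [ 0.8883 -0.3612] [0.0094, 0.0709] -88.4
```

View pics/c0.png

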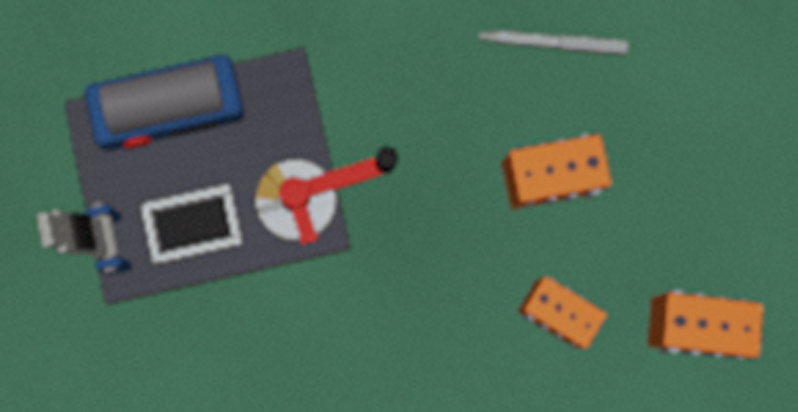

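The smallest is the block at (431,303), measuring 35x62 mm against about 81x45 mm for the other two, which matches the cassette. In the crop, the base corners are at (66,100), (303,48), (349,247) and (105,302), the cradle at (191,223), the hub at (295,192) and the knob at (387,158).

```bash
cat >> h.py <<'E'
def goto(s,p,yaw,dn=True):
    """print shift (fractions) in tool axes to reach TCP p, and tool-z turn so tool y has world yaw"""
    p0,R=wpose(s); d=R.T@(np.array(p)-p0)/.1
    c,sn=np.cos(yaw),np.sin(yaw); y=np.array([c,sn,0]); z=np.array([0,0,-1.]); best=None
    for k in(1,-1):
        Rd=np.c_[np.cross(k*y,z),k*y,z]; rv=Ro.from_matrix(R.T@Rd).as_rotvec()/(np.pi/2)
        if best is None or np.linalg.norm(rv)<np.linalg.norm(best): best=rv
    print("shift",d.round(3),"turn",best.round(3))
E
python3 - <<'E'
from h import *
cr=lambda u,v:(u/2.75+225-.3,v/2.75+190-.3)
S=np.array([[135,90],[135,-130],[-50,-130],[-50,90]])/1000
W=np.array([px2w("top",*cr(*p),.012)[:2] for p in[(66,100),(303,48),(349,247),(105,302)]])
a=S-S.mean(0);b=W-W.mean(0)
yaw=np.arctan2((a[:,0]*b[:,1]-a[:,1]*b[:,0]).sum(),(a*b).sum())
R=np.array([[np.cos(yaw),-np.sin(yaw)],[np.sin(yaw),np.cos(yaw)]]);t=W.mean(0)-R@S.mean(0)
print("yaw",np.degrees(yaw),t,(W-(S@R.T+t)).round(4).tolist())
print("cradle",px2w("top",*cr(191,223),.036), "hub", px2w("top",*cr(295,192),.095),t+R@[0,-.092],"knob",px2w("top",*cr(387,158),.135))
goto(ctrl.get_state(),[.462,-.278,.25],np.radians(-32.6))
E
```

```text
yaw 11.860302782431809 [0.54185557 0.03497656] [[-0.0008, -0.0024], [-0.0021, 0.0017], [0.0015, 0.0017], [0.0013, -0.0009]]
cradle [0.54146206 0.0346807  0.036     ] hub [ 0.56028378 -0.05611462  0.095     ] [ 0.56076398 -0.05505939] knob [ 0.58179825 -0.13002661  0.135     ]
shift [ 3.597 -2.478  0.417] turn [-0.001 -0.    -0.448]
```

Emit:
play_rows:
  increments:
    - [[0.45,-0.31,0.05,0,0,0,1],[0.9,-0.62,0.1,0,0,0,1],[0.9,-0.62,0.1,0,0,0,1]]

```text
time: 0.4
position: [0.2646, -0.53, 0.2814]
tool_rot: [-3.101, -0.481, -0.004]
ft_force: [0.9, 0.6, 0.1]
grip_width: 1.002
grip_force: 0.0
```

Emit:
play_rows:
  increments:
    - [[0.45,-0.31,0.05,0,0,0,1],[0.9,-0.62,0.1,0,0,0,1],[0.9,-0.62,0.1,0,0,0,1]]

```text
time: 0.7
position: [0.3317, -0.444, 0.2716]
tool_rot: [-3.101, -0.482, -0.003]
ft_force: [-0.3, -0.2, 0.4]
grip_width: 1.004
grip_force: 0.0
```

Emit:
play_rows:
  increments:
    - [[0.45,-0.31,0.05,0,0,0,1],[0.9,-0.62,0.1,0,0,0,1],[0.9,-0.62,0.1,0,0,0,1]]

```text
time: 1.0
position: [0.3986, -0.3582, 0.2618]
tool_rot: [-3.102, -0.482, -0.003]
ft_force: [0.4, 0.0, 0.9]
grip_width: 1.004
grip_force: 0.0
```

Emit:
play_rows:
  increments:
    - [[0.45,-0.31,0.05,0,0,-0.09,1],[0.9,-0.62,0.1,0,0,-0.18,1],[0.9,-0.62,0.1,0,0,-0.27,1],[0.9,-0.62,0.1,0,0,-0.36,1],[0.9,-0.62,0.1,0,0,-0.448,1],[0.9,-0.62,0.1,0,0,-0.448,1],[0.9,-0.62,0.1,0,0,-0.448,1]]

```text
time: 1.7
position: [0.462, -0.2788, 0.2521]
tool_rot: [-2.758, -1.504, 0.0]
ft_force: [-1.0, -0.0, 0.3]
grip_width: 0.999
grip_force: 0.0
```

```bash
cat > lookc.py <<'E'
from h import *
s=ctrl.get_state();i=ctrl.get_image("wrist");cv2.imwrite("pics/w1.png",i[:,:,::-1]);print(s["position"],s["tool_rot"],s["time"])
for r in orange(i):
    b=np.array([wr2w(s,u,v,.05)[:2] for u,v in cv2.boxPoints(r)])
    print(np.round(r[0]),b.mean(0).round(4),[round(float(np.linalg.norm(b[k+1]-b[k])),4) for k in(0,1)],np.degrees(np.arctan2(*(b[1]-b[0])[::-1])).round(1))
E
python3 lookc.py
```

```text
[ 0.46204807 -0.27880145  0.25206174] [-2.75791379e+00 -1.50413394e+00  4.73131670e-04] 1.7
[378. 346.] [ 0.446  -0.4042] [0.06, 0.0339] -32.1
[361. 288.] [ 0.4626 -0.3437] [0.0395, 0.0179] -33.3
[320. 223.] [ 0.4629 -0.2772] [0.0326, 0.0635] -32.8
[439. 149.] [ 0.5804 -0.2782] [0.054, 0.0883] 9.3
```

View pics/w1.png

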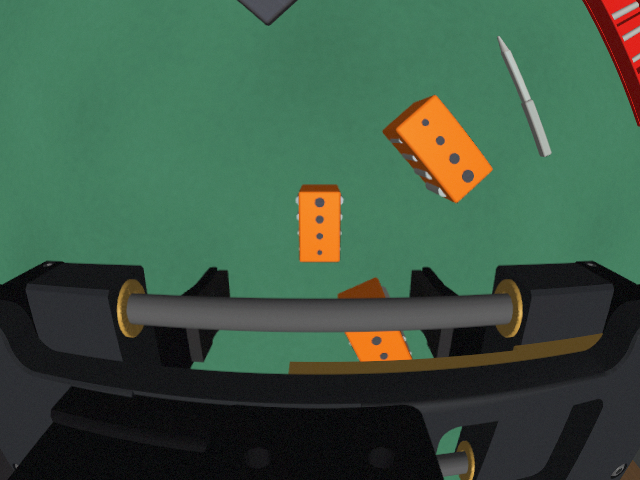

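The wrist view shows the small cassette's top face at rows 193-262, columns 300-340. A strip of its far side face shows above that. It lies square to the fingers.

```bash
python3 - <<'E'
from h import *
s=ctrl.get_state();p=wr2w(s,320,227.7,.05);print(p)
goto(s,[p[0],p[1],.087],np.radians(-32.7))
E
```

```text
[ 0.46150004 -0.28005815  0.05      ]
shift [-0.014  0.003  1.651] turn [-0.     0.    -0.001]
```

Emit:
play_rows:
  increments:
    - [[0,0,0.4,0,0,0,1],[0,0,0.8,0,0,0,1],[-0.01,0,0.8,0,0,0,1]]

```text
time: 2.05
position: [0.4584, -0.2776, 0.1672]
tool_rot: [-2.748, -1.503, 0.008]
ft_force: [-0.6, 2.2, 0.1]
grip_width: 1.0
grip_force: 0.0
```

Emit:
play_rows:
  increments:
    - [[0,0,0.3,0,0,0,1],[0,0,0.6,0,0,0,1],[0,0,0.85,0,0,0,1],[0,0,0.85,0,0,0,1],[0,0,0.85,0,0,0,1]]

```text
time: 2.55
position: [0.4626, -0.2797, 0.0888]
tool_rot: [2.755, 1.508, 0.001]
ft_force: [-0.4, 0.4, 0.6]
grip_width: 0.999
grip_force: 0.0
```

Emit:
play_rows:
  increments:
    - [[0,0,0,0,0,0,-1],[0,0,0,0,0,0,-1],[0,0,0,0,0,0,-1],[0,0,0,0,0,0,-1],[0,0,0,0,0,0,-1],[0,0,0,0,0,0,-1],[0,0,0,0,0,0,-1],[0,0,0,0,0,0,-1]]
  squeeze: 20

```text
time: 3.35
position: [0.4618, -0.279, 0.0872]
tool_rot: [-2.755, -1.51, 0.0]
ft_force: [0.4, -0.4, -0.1]
grip_width: 0.39
grip_force: 20.0
```

Emit:
play_rows:
  increments:
    - [[0,0,-0.3,0,0,0,-1],[0,0,-0.6,0,0,0,-1],[0,0,-0.9,0,0,0,-1],[0,0,-0.9,0,0,0,-1]]

```text
time: 3.75
position: [0.464, -0.2801, 0.1812]
tool_rot: [2.749, 1.506, 0.005]
ft_force: [1.3, -0.0, -1.4]
grip_width: 0.389
grip_force: 20.0
```

Emit:
play_rows:
  increments:
    - [[0,0,-0.3,0,0,0,-1],[0,0,-0.6,0,0,0,-1],[0,0,-0.73,0,0,0,-1],[0,0,-0.73,0,0,0,-1]]

```text
time: 4.15
position: [0.4624, -0.2794, 0.251]
tool_rot: [2.753, 1.508, 0.001]
ft_force: [0.1, -0.6, -2.3]
grip_width: 0.386
grip_force: 20.0
```

```bash
python3 - <<'E'
from h import *
s=ctrl.get_state();print(s["position"],s["grip_width"],s["ft_force"])
goto(s,[.5417,.0348,.25],np.radians(11.86))
E
```

```text
[ 0.46241844 -0.27938071  0.25102462] 0.3862425158979264 [ 0.06316765 -0.55923375 -2.25060088]
shift [ 3.075 -1.023  0.007] turn [ 0.001  0.001 -0.494]
```

Emit:
play_rows:
  increments:
    - [[0.39,-0.13,0,0,0,0,-1],[0.77,-0.26,0,0,0,0,-1],[0.77,-0.26,0,0,0,0,-1]]

```text
time: 4.45
position: [0.4823, -0.1929, 0.2481]
tool_rot: [-2.743, -1.52, -0.001]
ft_force: [0.6, 0.0, -2.8]
grip_width: 0.391
grip_force: 20.0
```

Emit:
play_rows:
  increments:
    - [[0.39,-0.13,0,0,0,-0.08,-1],[0.77,-0.26,0,0,0,-0.16,-1],[0.77,-0.26,0,0,0,-0.24,-1],[0.77,-0.26,0,0,0,-0.32,-1],[0.77,-0.26,0,0,0,-0.4,-1],[0.77,-0.26,0,0,0,-0.494,-1],[0.77,-0.26,0,0,0,-0.494,-1],[0.77,-0.26,0,0,0,-0.494,-1]]

```text
time: 5.25
position: [0.5002, -0.1213, 0.2487]
tool_rot: [-1.982, -2.434, 0.001]
ft_force: [-0.1, -0.2, -2.5]
grip_width: 0.389
grip_force: 20.0
```

```bash
python3 - <<'E'
from h import *
ctrl.get_image("wrist")
s=ctrl.get_state();i=ctrl.get_image("wrist");cv2.imwrite("pics/w2.png",i[:,:,::-1]);print(s["position"],s["tool_rot"],s["time"])
goto(s,[.5417,.0348,.25],np.radians(11.86))
print(w2wr(s,[.5417,.0348,.036]))
E
```

```text
[ 0.50037463 -0.12131384  0.24908887] [-1.98182264e+00 -2.43540945e+00  8.51156812e-04] 5.3
shift [ 1.445  0.722 -0.009] turn [-0.001 -0.001 -0.001]
[407.31545938  53.9593071 ]
```

View pics/w2.png

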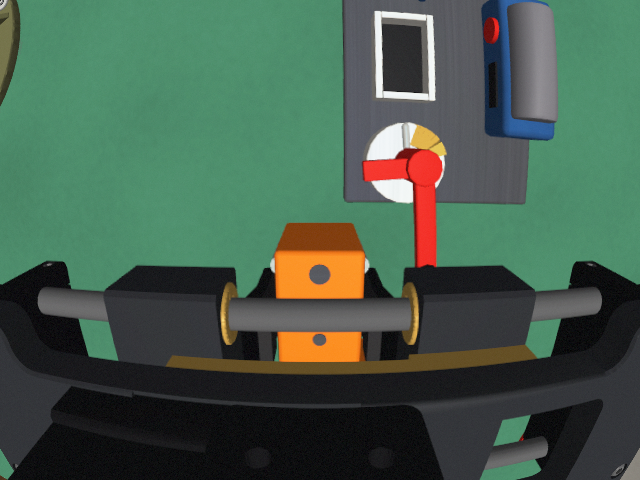

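The wrist view shows the cradle rim's outer corners at about (377,11), (435,14), (433,100) and (375,97). The far edge of the held cassette's top is at row 251, columns 275-364.

```bash
python3 - <<'E'
from h import *
i=cv2.imread("pics/w2.png"); g=cv2.cvtColor(i,6)
roi=(cv2.inRange(cv2.cvtColor(i,40),(0,0,175),(180,40,255)));roi[115:]=0;roi[:,:340]=0;roi[:,470:]=0
c=max(cv2.findContours(roi,0,2)[0],key=cv2.contourArea)
r=cv2.approxPolyDP(c,6,True)[:,0];print(r.tolist())
class S(dict):pass
s={"position":np.array([0.50037463,-0.12131384,0.24908887]),"tool_rot":np.array([-1.98182264,-2.43540945,8.51156812e-04])}
b=np.array([wr2w(s,u+.0,v,.036)[:2] for u,v in cv2.boxPoints(cv2.minAreaRect(c))]);w=np.array([wr2w(s,u,v,.036)[:2] for u,v in r]);print(w.round(4).tolist(),w.mean(0),b.mean(0))
for k in range(len(w)):d=w[(k+1)%len(w)]-w[k];print(np.linalg.norm(d).round(4),np.degrees(np.arctan2(d[1],d[0])).round(1))
p,R=wpose(s)
for u in(275.5,364.5):print("cassette tool frame",R.T@(wr2w(s,u,251,.249-.037)-p))
E
```

```text
[[375, 11], [376, 96], [434, 100], [432, 16]]
[[0.5082, 0.0657], [0.5233, -0.0074], [0.5718, 0.002], [0.5564, 0.0756]] [0.53993461 0.03398008] [0.5397406  0.03433978]
0.0747 -78.3
0.0494 11.0
0.0752 101.9
0.0492 -168.5
cassette tool frame [ 0.02942261 -0.0160488   0.03714207]
cassette tool frame [0.02942898 0.01641298 0.03709332]
```

Emit:
play_rows:
  increments:
    - [[0.35,0.35,0,0,0,0,-1],[0.7,0.72,0,0,0,0,-1],[0.7,0.72,0,0,0,0,-1],[0.7,0.72,0,0,0,0,-1],[0.7,0.72,0,0,0,0,-1]]

```text
time: 5.85
position: [0.5564, -0.0391, 0.2497]
tool_rot: [-1.981, -2.438, 0.002]
ft_force: [-0.0, 0.0, -1.7]
grip_width: 0.391
grip_force: 20.0
```

```bash
cat > rim.py <<'E'
from h import *
ctrl.get_image("wrist")
s=ctrl.get_state();i=ctrl.get_image("wrist")[:,:,::-1].copy();cv2.imwrite("pics/w3.png",i);print(s["position"],s["time"])
x,y=w2wr(s,[.541,.0345,.036]).astype(int);print(x,y)
m=cv2.inRange(cv2.cvtColor(i,40),(0,0,170),(180,40,255));q=np.zeros_like(m);q[max(0,y-60):min(y+60,215),x-45:x+45]=m[max(0,y-60):min(y+60,215),x-45:x+45]
c=max(cv2.findContours(q,0,2)[0],key=cv2.contourArea)
r=cv2.approxPolyDP(c,6,True)[:,0];print(r.tolist())
w=np.array([wr2w(s,u,v,.036)[:2] for u,v in r]);print(w.mean(0))
for k in range(len(w)):d=w[(k+1)%len(w)]-w[k];print(np.linalg.norm(d).round(4),np.degrees(np.arctan2(d[1],d[0])).round(1))
goto(s,[.541,.0345,.25],np.radians(11.7))
E
python3 rim.py
```

```text
[ 0.55635138 -0.03959652  0.24985323] 5.9
319 132
[[348, 86], [288, 87], [289, 178], [349, 178]]
[0.53982792 0.03456383]
0.0487 -167.4
0.0755 -78.0
0.0495 11.7
0.0762 102.6
shift [ 0.757  0.    -0.002] turn [-0.001  0.001  0.   ]
```

Emit:
play_rows:
  increments:
    - [[0.4,-0.01,0,0,0,0,-1],[0.755,-0.01,0,0,0,0,-1],[0.755,-0.01,0,0,0,0,-1],[0.755,-0.01,0.3,0,0,0,-1],[0.755,-0.01,0.6,0,0,0,-1],[0.755,-0.01,0.9,0,0,0,-1],[0.755,-0.01,0.9,0,0,0,-1],[0.755,-0.01,0.9,0,0,0,-1]]

```text
time: 6.75
position: [0.5403, 0.0347, 0.1606]
tool_rot: [-1.981, -2.438, 0.001]
ft_force: [-0.3, -0.2, -2.4]
grip_width: 0.388
grip_force: 20.0
```

Emit:
play_rows:
  increments:
    - [[0,0,0.15,0,0,0,-1],[0,0,0.25,0,0,0,-1],[0,0,0.3,0,0,0,-1],[0,0,0.35,0,0,0,-1],[0,0,0.35,0,0,0,-1],[0,0,0.35,0,0,0,-1]]

```text
time: 7.35
position: [0.5405, 0.0358, 0.1253]
tool_rot: [1.979, 2.44, 0.0]
ft_force: [0.2, -0.1, -1.4]
grip_width: 0.386
grip_force: 20.0
```

Emit:
play_rows:
  increments:
    - [[0,0,0.03,0,0,0,-1],[0,0,0.06,0,0,0,-1],[0,0,0.09,0,0,0,-1],[0,0,0.12,0,0,0,-1],[0,0,0.135,0,0,0,-1],[0,0,0.135,0,0,0,-1],[0,0,0.135,0,0,0,-1]]

```text
time: 8.05
position: [0.5404, 0.0357, 0.1117]
tool_rot: [-1.979, -2.44, 0.0]
ft_force: [0.6, -0.1, -2.0]
grip_width: 0.389
grip_force: 20.0
```

Emit:
play_rows:
  increments:
    - [[0,0,0.005,0,0,0,0.2],[0,0,0.005,0,0,0,0.2],[0,0,0.005,0,0,0,0.2],[0,0,0.005,0,0,0,0.2],[0,0,-0.2,0,0,0,0.2],[0,0,-0.5,0,0,0,0.2],[0,0,-0.9,0,0,0,0.2],[0,0,-0.9,0,0,0,0.2]]

```text
time: 8.85
position: [0.5435, 0.0365, 0.2072]
tool_rot: [1.974, 2.434, 0.009]
ft_force: [1.2, -0.1, 0.6]
grip_width: 0.602
grip_force: 0.0
```

Emit:
play_rows:
  increments:
    - [[-0.3,0,-0.3,0,0,0,0.2],[-0.6,0,-0.6,0,0,0,0.2],[-0.7,0,-0.6,0,0,0,0.2],[-0.7,0,-0.6,0,0,0,0.2],[-0.7,0,-0.6,0,0,0,0.2]]

```text
time: 9.35
position: [0.554, -0.0317, 0.2604]
tool_rot: [-1.977, -2.439, 0.001]
ft_force: [-0.6, -0.5, -0.6]
grip_width: 0.599
grip_force: 0.0
```

```bash
python3 - <<'E'
from h import *
s=ctrl.get_state();i=ctrl.get_image("wrist");cv2.imwrite("pics/w4.png",i[:,:,::-1]);print(s["position"],s["time"])
t=ctrl.get_image("top")[:,:,::-1]
cv2.imwrite("pics/t4.png",np.hstack([cv2.resize(i[:,:,::-1],None,fx=.75,fy=.75),cv2.resize(t[200:320,230:330],(300,360),interpolation=2)]))
E
```

```text
[ 0.55397958 -0.03173741  0.26036606] 9.35
```

View pics/t4.png

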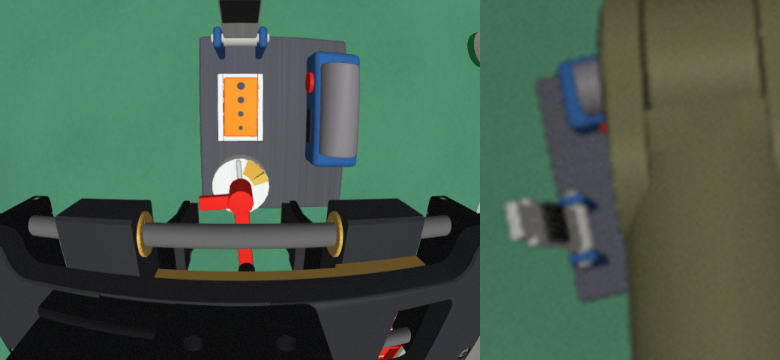

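The cassette sits square in the cradle at about (240,107) in the left half, and the clamp arm is still upright at the top. Next I plan the arc over the clamp with the fingers closed.

```bash
cat >> h.py <<'E'
YAW=np.radians(11.7); O=np.array([.5404,.0347])
SR=np.array([[np.cos(YAW),-np.sin(YAW)],[np.sin(YAW),np.cos(YAW)]])
def sh(p): # world -> sharpener frame
    return np.r_[SR.T@(np.array(p)[:2]-O),p[2]]
def unsh(q): return np.r_[SR@np.array(q[:2])+O,q[2]]
E
python3 - <<'E'
from h import *
s=ctrl.get_state();print(sh(s["position"]))
goto(s,unsh([0,.155,.32]),YAW)
for th in np.arange(1.6,-.11,-.2):
    r=.108; C=np.array([.07,.078])+r*np.array([-np.cos(th),np.sin(th)])+.004*np.array([np.sin(th),np.cos(th)])
    print(round(th,2),"TCP y,z mm",((C+[.010,.07])*1000).round(0))
E
```

```text
[-7.56950779e-05 -6.70706080e-02  2.60372263e-01]
shift [ 2.222  0.013 -0.593] turn [-0.001 -0.001  0.004]
1.6 TCP y,z mm [ 87. 256.]
1.4 TCP y,z mm [ 66. 255.]
1.2 TCP y,z mm [ 45. 250.]
1.0 TCP y,z mm [ 25. 241.]
0.8 TCP y,z mm [  8. 228.]
0.6 TCP y,z mm [ -7. 212.]
0.4 TCP y,z mm [-18. 194.]
0.2 TCP y,z mm [-25. 173.]
0.0 TCP y,z mm [-28. 152.]
```

Emit:
play_rows:
  increments:
    - [[0,0,-0.3,0,0,0,-1],[0,0,-0.6,0,0,0,-1],[0,0,-0.6,0,0,0,-1],[0.3,0,-0.6,0,0,0,-1],[0.6,0,-0.6,0,0,0,-1],[0.74,0.01,-0.6,0,0,0,-1],[0.74,0.01,-0.6,0,0,0,-1]]

```text
time: 10.15
position: [0.5398, 0.043, 0.3212]
tool_rot: [-1.972, -2.445, 0.0]
ft_force: [-0.8, 0.0, 0.4]
grip_width: 0.058
grip_force: 0.0
```

Emit:
play_rows:
  increments:
    - [[0.35,0,0,0,0,0,-1],[0.74,0,0,0,0,0,-1],[0.74,0,0,0,0,0,-1]]

```text
time: 10.45
position: [0.5239, 0.1172, 0.3217]
tool_rot: [-1.969, -2.446, -0.002]
ft_force: [-0.8, 0.5, -0.2]
grip_width: 0.005
grip_force: 0.0
```

Emit:
play_rows:
  increments:
    - [[0.35,0,0,0,0,0,-1],[0.74,0,0,0,0,0,-1],[0.74,0,0,0,0,0,-1],[0.74,0,0.35,0,0,0,-1],[0.74,0,0.7,0,0,0,-1],[0.74,0,0.7,0,0,0,-1],[0.74,0,0.7,0,0,0,-1]]

```text
time: 11.15
position: [0.5104, 0.1834, 0.2517]
tool_rot: [-1.98, -2.438, 0.002]
ft_force: [-0.8, 0.4, 0.5]
grip_width: -0.001
grip_force: 0.0
```

```bash
python3 - <<'E'
from h import *
s=ctrl.get_state();print(sh(s["position"]),s["grip_width"])
goto(s,unsh([0,.087,.25]),YAW)
E
```

```text
[0.00080437 0.15168444 0.25171033] -0.0012966288743888573
shift [-0.647 -0.009  0.017] turn [-0.001  0.     0.001]
```

Emit:
play_rows:
  increments:
    - [[-0.15,-0.01,0,0,0,0,-1],[-0.3,-0.01,0,0,0,0,-1],[-0.42,-0.01,0,0,0,0,-1],[-0.54,-0.01,0,0,0,0,-1],[-0.65,-0.01,0,0,0,0,-1],[-0.75,-0.01,0,0,0,0,-1],[-0.86,-0.01,0,0,0,0,-1]]

```text
time: 11.85
position: [0.5272, 0.1005, 0.2521]
tool_rot: [1.978, 2.441, 0.003]
ft_force: [1.4, 4.1, -2.1]
grip_width: 0.007
grip_force: 1.5
```

Emit:
play_rows:
  increments:
    - [[-0.1,0,0,0,0,0,-1],[-0.2,0,0.03,0,0,0,-1],[-0.3,0,0.06,0,0,0,-1],[-0.4,0,0.11,0,0,0,-1],[-0.49,0,0.17,0,0,0,-1],[-0.58,0,0.24,0,0,0,-1],[-0.66,0,0.32,0,0,0,-1],[-0.73,0,0.4,0,0,0,-1]]

```text
time: 12.65
position: [0.5418, 0.028, 0.2109]
tool_rot: [-1.979, -2.439, 0.001]
ft_force: [-0.0, 1.6, 0.7]
grip_width: 0.005
grip_force: 1.0
```

```bash
python3 - <<'E'
from h import *
s=ctrl.get_state();print(sh(s["position"]),s["ft_force"])
i=ctrl.get_image("wrist")[:,:,::-1];cv2.imwrite("pics/w5.png",i)
E
```

```text
[-1.55805047e-05 -6.86411481e-03  2.10873471e-01] [-0.01422198  1.63492285  0.72727497]
```

View pics/w5.png

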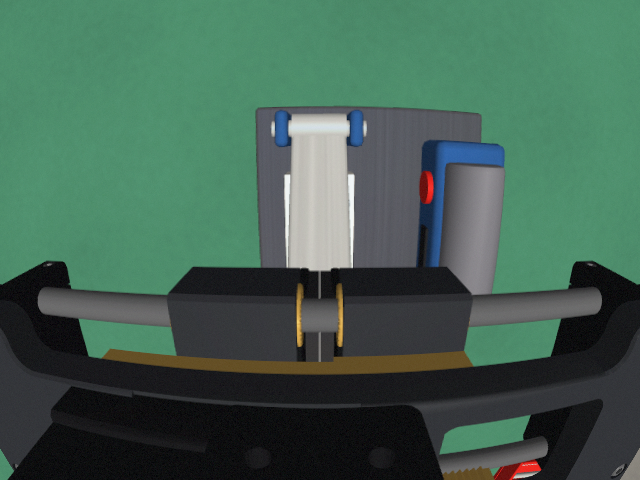

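The clamp is swinging down ahead of the fingertips as planned, so I'll keep pressing.

Emit:
play_rows:
  increments:
    - [[-0.06,0,0.09,0,0,0,-1],[-0.12,0,0.18,0,0,0,-1],[-0.17,0,0.27,0,0,0,-1],[-0.2,0,0.36,0,0,0,-1],[-0.23,0,0.44,0,0,0,-1],[-0.25,0,0.51,0,0,0,-1],[-0.25,0,0.56,0,0,0,-1],[-0.25,0,0.56,0,0,0,-1]]

```text
time: 13.5
position: [0.5467, 0.004, 0.155]
tool_rot: [-1.979, -2.44, 0.002]
ft_force: [0.0, -0.4, 0.2]
grip_width: 0.006
grip_force: 0.0
```

Emit:
play_rows:
  increments:
    - [[0,0,0.02,0,0,0,-1],[0,0,0.03,0,0,0,-1],[0,0,0.04,0,0,0,-1],[0,0,0.04,0,0,0,-1]]

```text
time: 13.9
position: [0.547, 0.004, 0.1521]
tool_rot: [1.979, 2.439, -0.001]
ft_force: [-1.5, -1.4, 4.8]
grip_width: 0.005
grip_force: 2.2
```

Emit:
play_rows:
  increments:
    - [[0,0,0.02,0,0,0,-1],[0,0,0.02,0,0,0,-1],[0,0,0.02,0,0,0,-1]]

```text
time: 14.2
position: [0.5471, 0.0041, 0.1519]
tool_rot: [1.979, 2.439, -0.002]
ft_force: [-6.7, -2.1, 16.3]
grip_width: 0.002
grip_force: 8.2
```

Emit:
play_rows:
  increments:
    - [[0,0,0.02,0,0,0,-1],[0,0,0.02,0,0,0,-1],[0,0,0.02,0,0,0,-1]]

```text
time: 14.5
position: [0.5472, 0.0041, 0.1516]
tool_rot: [1.978, 2.438, -0.004]
ft_force: [-11.6, -1.7, 29.0]
grip_width: 0.004
grip_force: 14.1
```

The clamp hit a hard stop, with 29 N at the same tip height of 0.082 m, so it is shut. I'll lift off and go above the knob.

Emit:
play_rows:
  increments:
    - [[0,0,-0.1,0,0,0,-1],[0,0,-0.4,0,0,0,-1],[0,0,-0.8,0,0,0,0],[0,0,-1,0,0,0,0],[-0.4,0,-1,0,0,0,0],[-0.7,0,-1,0,0,0,0],[-0.7,0,-1,0,0,0,0]]

```text
time: 15.2
position: [0.5618, -0.0699, 0.2472]
tool_rot: [1.987, 2.431, -0.003]
ft_force: [0.0, -0.3, -0.6]
grip_width: 0.381
grip_force: 0.0
```

Emit:
play_rows:
  increments:
    - [[-0.35,0,-0.2,0,0,0,0],[-0.68,0.05,-0.4,0,0,0,0],[-0.68,0.05,-0.5,0,0,0,0],[-0.68,0.05,-0.5,0,0,0,0],[-0.68,0.05,-0.5,0,0,0,0]]

```text
time: 15.7
position: [0.5801, -0.1278, 0.2971]
tool_rot: [-1.976, -2.441, -0.001]
ft_force: [-0.6, 0.5, -0.4]
grip_width: 0.501
grip_force: 0.0
```

```bash
python3 - <<'E'
from h import *
ctrl.get_image("wrist")
s=ctrl.get_state();i=ctrl.get_image("wrist")[:,:,::-1];cv2.imwrite("pics/w6.png",i);print(s["position"],sh(s["position"]),s["joint_positions"])
print(w2wr(s,unsh([.005,-.170,.135])),w2wr(s,unsh([0,-.092,.095])))
E
```

```text
[ 0.57988188 -0.12768959  0.29681807] [ 0.00573101 -0.16702201  0.29681807] [ 0.70808746  0.25566182 -0.63560311  1.5713616   0.15313123  1.36663418
  0.26685441]
[318.74610838 243.55007192] [313.03768936 133.23038867]
```

View pics/w6.png

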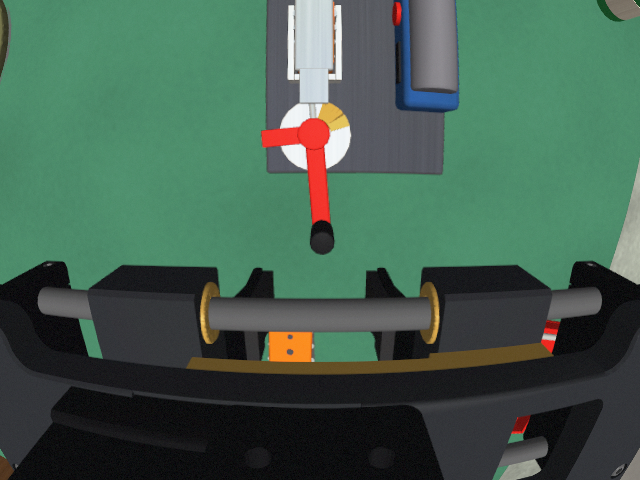

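The wrist view shows the clamp level and shut, the knob top at (321.5,243) and the hub at (314,133).

```bash
python3 - <<'E'
from h import *
s=ctrl.get_state()
k=wr2w(s,321.5,243,.135);h=wr2w(s,314,133,.095);hs=unsh([0,-.092,.095])
print(k,sh(k),h,hs,np.linalg.norm((k-hs)[:2]))
d=(k-hs)[:2];a=np.arctan2(d[1],d[0]);print("v",np.pi+1.75-(a-YAW)%(2*np.pi))
goto(s,[k[0],k[1],.18],a+np.pi/2)
for f in range(8,105,8):
    f=np.radians(f);print(round(np.degrees(f)),round(.78*(1-np.cos(f)),3),round(-.78*np.sin(f),3),round(np.degrees(f)/90,3))
E
```

```text
[ 0.58148115 -0.13007885  0.135     ] [ 0.00681254 -0.16968594  0.135     ] [ 0.55963971 -0.05521574  0.095     ] [ 0.55905643 -0.0553885   0.095     ] 0.07798407490890662
v 0.09173405148580027
shift [-0.027  0.013  1.167] turn [-0.001 -0.001 -0.052]
8 0.008 -0.109 0.089
16 0.03 -0.215 0.178
24 0.067 -0.317 0.267
32 0.119 -0.413 0.356
40 0.182 -0.501 0.444
48 0.258 -0.58 0.533
56 0.344 -0.647 0.622
64 0.438 -0.701 0.711
72 0.539 -0.742 0.8
80 0.645 -0.768 0.889
88 0.753 -0.78 0.978
96 0.862 -0.776 1.067
104 0.969 -0.757 1.156
```

Emit:
play_rows:
  increments:
    - [[-0.03,0.01,0,0,0,-0.05,0],[-0.03,0.01,0.3,0,0,-0.05,0],[-0.03,0.01,0.6,0,0,-0.05,0],[-0.03,0.01,0.9,0,0,-0.05,0],[-0.03,0.01,0.9,0,0,-0.05,0]]

```text
time: 16.3
position: [0.5787, -0.131, 0.2028]
tool_rot: [-1.874, -2.51, 0.005]
ft_force: [-0.5, -0.3, 0.1]
grip_width: 0.499
grip_force: 0.0
```

Emit:
play_rows:
  increments:
    - [[0,0,0.15,0,0,0,0],[0,0,0.27,0,0,0,0],[0,0,0.27,0,0,0,-1],[0,0,0.27,0,0,0,-1],[0,0,0.27,0,0,0,-1],[0,0,0.27,0,0,0,-1],[0,0,0.27,0,0,0,-1],[0,0,0.27,0,0,0,-1]]
  squeeze: 8

```text
time: 17.1
position: [0.5823, -0.1325, 0.1814]
tool_rot: [1.881, 2.514, 0.0]
ft_force: [1.0, -0.5, 1.7]
grip_width: 0.201
grip_force: 8.0
```

Emit:
play_rows:
  increments:
    - [[0.003,-0.068,0,0,0,0.056,-1],[0.012,-0.135,0,0,0,0.111,-1],[0.027,-0.202,0,0,0,0.167,-1],[0.047,-0.267,0,0,0,0.222,-1],[0.073,-0.33,0,0,0,0.278,-1],[0.105,-0.39,0,0,0,0.333,-1],[0.141,-0.447,0,0,0,0.389,-1],[0.182,-0.501,0,0,0,0.444,-1]]

```text
time: 17.9
position: [0.5321, -0.1307, 0.184]
tool_rot: [2.624, 1.711, 0.01]
ft_force: [4.2, -3.4, 9.7]
grip_width: 0.2
grip_force: 8.0
```

```bash
cat > kn.py <<'E'
from h import *
s=ctrl.get_state();q=sh(s["position"])[:2]-[0,-.092];a=np.arctan2(q[1],q[0])%(2*np.pi)
print("r",np.linalg.norm(q),"v",np.pi+1.75-a,s["ft_force"],s["joint_positions"].round(2),s["position"])
E
python3 kn.py
```

```text
r 0.0800233891751348 v 0.7264351948247665 [ 4.19478519 -3.36394569  9.70400113] [ 0.67  0.22 -0.54  1.83  0.13  1.11 -0.32] [ 0.53214135 -0.13074977  0.18400216]
```

Emit:
play_rows:
  increments:
    - [[0.003,-0.068,-0.02,0,0,0.056,-1],[0.012,-0.135,-0.04,0,0,0.111,-1],[0.027,-0.202,-0.06,0,0,0.167,-1],[0.047,-0.267,-0.07,0,0,0.222,-1],[0.073,-0.33,-0.07,0,0,0.278,-1],[0.105,-0.39,-0.07,0,0,0.333,-1],[0.141,-0.447,-0.07,0,0,0.389,-1],[0.182,-0.501,-0.07,0,0,0.444,-1]]

```text
time: 18.7
position: [0.49, -0.0944, 0.1888]
tool_rot: [3.056, 0.711, 0.0]
ft_force: [-1.6, -4.7, 4.7]
grip_width: 0.202
grip_force: 8.0
```

```bash
python3 kn.py
```

```text
r 0.07932389729200097 v 1.4397163786644067 [-1.59180012 -4.74383467  4.67482256] [ 0.61  0.11 -0.5   1.93  0.06  1.11 -1.03] [ 0.49000139 -0.09442287  0.18879725]
```

Emit:
play_rows:
  increments:
    - [[0.003,-0.068,0,0,0,0.056,-1],[0.012,-0.135,0.01,0,0,0.111,-1],[0.027,-0.202,0.03,0,0,0.167,-1],[0.047,-0.267,0.05,0,0,0.222,-1],[0.054,-0.285,0.07,0,0,0.239,-1],[0.054,-0.285,0.07,0,0,0.239,-1],[0.054,-0.285,0.07,0,0,0.239,-1]]

```text
time: 19.4
position: [0.481, -0.0645, 0.1812]
tool_rot: [3.138, 0.136, -0.005]
ft_force: [-4.2, -0.2, 6.0]
grip_width: 0.206
grip_force: 8.0
```

```bash
python3 kn.py
```

```text
r 0.07855938491848348 v 1.837782578747682 [-4.2443267  -0.18380474  6.045647  ] [ 0.57  0.09 -0.51  1.97  0.05  1.1  -1.45] [ 0.48102884 -0.06451381  0.1811716 ]
```

Turned to about 1.84 rad. Now I'll open the fingers so the handle can drop, rise clear and check.

Emit:
play_rows:
  increments:
    - [[0,0,0,0,0,0,0],[0,0,0,0,0,0,0],[0,0,0,0,0,0,0],[0,0,0,0,0,0,0],[0,0,-0.2,0,0,0,0],[0,0,-0.5,0,0,0,0],[0,0,-1,0,0,0,0],[0,0,-1,0,0,0,0]]

```text
time: 20.2
position: [0.4855, -0.0644, 0.2872]
tool_rot: [3.135, 0.136, 0.018]
ft_force: [0.3, 1.1, 0.6]
grip_width: 0.501
grip_force: 0.0
```

```bash
python3 - <<'E'
from h import *
ctrl.get_image("wrist")
s=ctrl.get_state();i=ctrl.get_image("wrist")[:,:,::-1];cv2.imwrite("pics/w7.png",i);print(s["position"])
for v in(1.2,1.6,1.75,1.85):
    a=np.pi+1.75-v
    for l in(0,.008):print(v,l,w2wr(s,unsh([.078*np.cos(a),-.092+.078*np.sin(a),.135+l])).round(1))
E
```

```text
[ 0.48414859 -0.06440429  0.28419696]
1.2 0 [387.  224.7]
1.2 0.008 [389.2 227.4]
1.6 0 [345.8 244.8]
1.6 0.008 [346.7 248.1]
1.75 0 [328.9 248. ]
1.75 0.008 [329.2 251.4]
1.85 0 [317.4 248.8]
1.85 0.008 [317.3 252.2]
```

View pics/w7.png

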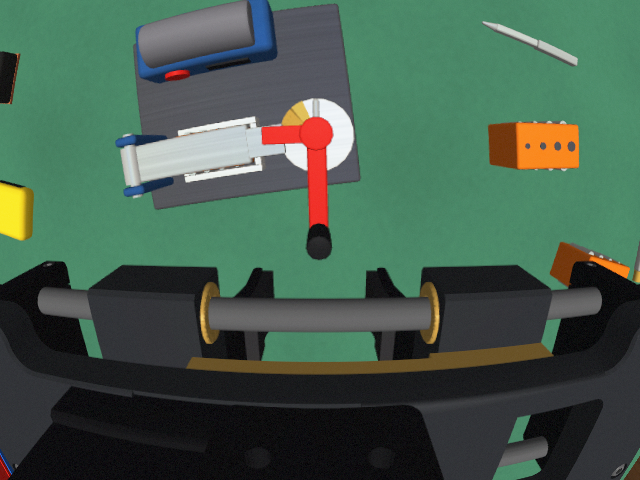

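The knob top is at (318,247), which matches about 1.84 rad in the low position. The red tongue is over the clamp nose and the gripper is clear, so I'll hand it in.

```bash
python3 -c "
from bench import ctrl
print(ctrl.close_job())"
```

```text
the job is handed in; nothing more can be done
None
```

I handed the job in at about 20 s: the smallest cassette is in the cradle, the clamp is shut on it, and the latch is at about 1.84 rad and looks fully down in its notch in the last picture; no verdict came back.

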